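# Fetch the bur caddy from under the riser with the drag hook

## Task

The blue bur caddy is parked under the monitor riser, where the gripper does not fit. Pick up the drag hook, drop its lip behind the bar of the caddy's handle and draw the caddy out until all of it is clear in front of the riser, keeping it flat on the bench; then unhook and lay the drag hook down on the bench, clear of the caddy. Do not touch the caddy with the robot itself or disturb the loose printed bodies.

Things in the scene. Friction and masses are not known exactly. Their poses are not given: they have to be found in the camera images.
- caddy: blue open tray with a steel bow handle on its front end; a block of burs and a blue-lidded jar, up to 58 high, sit fast in it. Tray 110 long (x), 88 wide (y), 34 high, about 0.34 kg in all. Origin on the bench under the middle of the handle's bar, z up, +x from the bar into the tray: front wall at x = 0.034, rear end at 0.144. Starts under the riser, handle at its edge; slides freely
- caddy_handle (a point): middle of the bar of the caddy's bow handle, at caddy frame (0, 0, 0.028): round bar of 7 mm diameter along the caddy's y, 72 between the centres of its side legs; 30 mm clear between the bar and the caddy's front wall. Axes as the caddy's
- drag_hook: drag hook, 0.13 kg, x from handle to lip, z up. Flat-sided wooden handle 120 long (x), 22 wide, 24 high; a 7 mm steel rod cranked up to 44 above the handle's underside; at its end a steel lip 34 wide (y), 6 thick (x), pointing down to the level of the underside. Origin on the underside at the handle's middle; centre of mass 45 towards the lip. Used as it lies: level, lip down
- hook_grip (a point): centre of the drag hook's handle, where to grip it across its 22 mm width; 12 above its underside
- hook_tip (a point): middle of the lower edge of the drag hook's lip, at drag_hook frame (0.160, 0, 0)
- body_ivory: loose ivory printed cup, about 76 wide, 104 high, standing at the right of the bench; origin at the centre of its underside
- body_black5: loose black printed cup, about 77 wide, 104 high, standing at the right of the bench; origin at the centre of its underside
- body_black7: loose black printed cup, about 70 wide, 105 high, standing at the right of the bench; origin at the centre of its underside
- riser_edge (a point): fixed point on the lower front edge of the monitor riser, a long wooden shelf along y: edge at x = 0.728, underside 142 above the bench, open below for 210 mm behind the edge
- gap (a point): fixed point on the bench, middle of the 168 mm wide gap in front of the riser through which the caddy has to come: on its left (+y) the fixed white pen tub (128 high, reaches from x 0.636 to 0.742), on its right the low hose flange (28 high, x 0.612 to 0.716)
- laptop_corner (a point): fixed point: upper right corner of the open laptop's lid, which leans back from x 0.503 to 0.578 and runs 386 mm to the left (+y) from here, 265 high; the keyboard part lies in front of it, 17 high, down to x = 0.247. The bench to the right of it, between laptop and printed bodies, is free for laying the drag hook down

How it is judged (in metres and radians):
On the way, in this order (a step that is already met when the one before it is completed fails the run):
1. the lip of the drag hook is down behind the bar of the caddy's handle, the caddy still under the riser (world x of caddy above 0.66 m and x of hook_tip in the frame of caddy between 0 and 0.034 m and y of hook_tip in the frame of caddy between -0.034 and 0.034 m and z of hook_tip in the frame of caddy between -0.02 and 0.025 m), for 0.1 s.
2. the caddy has been drawn out in front of the riser with the lip still behind the bar of its handle (world x of caddy below 0.57 m and x of hook_tip in the frame of caddy between 0 and 0.034 m and y of hook_tip in the frame of caddy between -0.034 and 0.034 m and z of hook_tip in the frame of caddy between -0.02 and 0.025 m), for 0.1 s.
At the end, for the whole second after the job is handed in: The caddy stands flat (within 0.1 rad) and still on the bench, its handle bar at x 0.20 to 0.575 (all of it in front of the riser); the drag hook lies still on the bench, not touching the caddy, its lip over 50 mm from the middle of the bar (world x of caddy between 0.2 and 0.575 m and height (world z) of caddy between -0.008 and 0.008 m and angle between caddy's own z axis and vertical below 0.1 rad and linear speed of each of caddy, drag_hook below 0.02 m/s and height (world z) of hook_grip between 0 and 0.025 m and height (world z) of hook_tip between -0.008 and 0.06 m and contact force between drag_hook and caddy below 0.05 N and horizontal distance between hook_tip and caddy above 0.05 m).
It fails at once if the gripper or arm touches the caddy (contact force between any of the fingers, the arm and caddy above 1 N).
It fails at once if a loose printed body is moved by more than 30 mm (distance of any of body_ivory, body_black5, body_black7 from where it was at the start of the episode above 0.03 m).
It fails at once if the caddy is lifted or tipped (angle between caddy's own z axis and vertical above 0.3 rad or height (world z) of caddy above 0.03 m).
It also fails if it takes over 56 s, if anything falls off the work surface, if the arm or the gripper's body presses on something with over 40 N, if the wrist force passes 120 N, or if a joint passes its speed limit or range.

## Robot

A 7-joint arm with a two-finger parallel gripper is mounted at the origin on a cart in front of the work surface, level with it; the furniture and walls round the work are solid. World frame = base frame: x ahead of the robot, y to its left, z up, the work surface at z = 0. Lengths are in m, angles in degrees, forces in N, time in s.
With the tool pointing down it reaches from about 0.425 to 0.875 m from the base axis. Payload 9.9 kg.
Tool frame: the origin (TCP) lies midway between the tips of the shut fingers; the grasp point (between the pads) lies 19 mm behind it; z points along the fingers, y is the line along which they close (so a half turn about z gives the same grasp; the last joint's range is limited). The gripper opens to 85 mm and grips with 20 to 120 N. Pads are 22 mm wide; open, the fingers measure 114 mm over their backs; the gripper's body (76 mm by 85 mm) begins 54 mm behind the grasp point. The pads swing forward as they close: fully open they stand 13 mm farther back than shut.
Start: joints at [66.073, 32.985, 1.427, 82.34, -0.859, 64.687, -3.237], TCP at [0.221, -0.638, 0.231] pointing down, gripper open.
Joint ranges: [-157.87, 157.87], [-19.46, 123.44], [-87.15, 90], [11.01, 140.99], [-62.26, 242.26], [9.8, 113.94], [-161.44, 161.44]. Speed limits (degrees/s): [127.2, 127.2, 172.46, 172.46, 180, 180, 180].

## Interface

Orientations are given as [roll, pitch, yaw] about the fixed x, y, z axes, in that order (R = Rz(yaw) Ry(pitch) Rx(roll)).
In Python, from workcell import arm gives the robot as it stands.
- The arm moves only by the tool tcp_steps, called after "Request:" as a command line: name --argument value ..., lists and objects as JSON in quotes. Schema: {"type":"object","properties":{"segments":{"type":"array","items":{"type":"number"},"minItems":6,"maxItems":72},"aperture":{"type":"number"},"clamp_n":{"type":"number"},"only":{"type":"string"},"quiet":{"type":"boolean"},"lines":{"type":"string"}},"required":["segments"],"additionalProperties":false}. segments is one flat list of numbers that holds 1 to 12 rows one after another, with no inner brackets; each row has 6 numbers: dx, dy, dz in a scale on which 1.0 is 0.6 m, then a rotation vector rx, ry, rz in parts of the range, where 1.0 means 360 degrees; each row is the pose to reach, as a shift and turn from the pose commanded when the call began, along the tool's axes at that moment; what a row does not reach only later rows make up. A row lasts 1/12 s, in which the tool goes at most 0.0417 m and 7.16 degrees, less where a joint would pass 70% of its speed; a pose out of reach is approached as far as the arm can. aperture is the finger opening in m, set as the call begins (left out keeps the last). The fingers move at their own pace and stop on an object; clamp_n is the grip in N (left out, the last holds). Time passes only in rows, so rows that do not move let the fingers close. The tool returns the time, the measured TCP pose, the force, the opening and the grip force at its end. only (a regular expression) keeps the lines of the reply that match it, lines (a string "A,B") keeps lines A to B, and quiet returns only ok. No shift or turn number may pass 1 either way. Input that does not fit is refused with a message, and nothing moves.
- arm.get_state(): the state, without advancing time (a new reading comes with each control period).
- arm.camera(name): name is "scene" or "top" or "wrist"; returns the picture (384x512x3 uint8, blue, green, red); there is no depth.
- arm.get_calibration(name): a dict with "intrinsics" (3x3 intrinsics, pixels), "dist_coeffs" ([k1, k2, p1, p2, k3] as OpenCV has them; the pictures are not rectified), "extrinsics" (4x4, takes a point from camera to world coordinates). Camera axes: x right, y up, looking along -z (the intrinsics and any distortion apply to the point x, -y, -z); pixel columns grow to the right and rows downward; lengths in m; the calibration is good to about 2 mm. A picture is of the moment at which its call begins: read the wrist's pose just before it. get_calibration takes no time and is no camera call; for the wrist camera it gives the pose at the moment of the call.
- arm.sign_off(): hands the job in; it is judged then, once.
The state is a dict: "time_s": time; "joints": joint angles; "joint_velocities": joint speeds; "effort": joint torques, N m; "tcp_pos": TCP position; "orientation": TCP orientation; "wrist_force": force on the tool from outside, world axes, zero at the start; "wrist_torque": the same for the moment, N m; "finger_gap": finger opening in m; "gripper_force": force on a finger pad.
Only numpy, scipy, OpenCV 4.12 (cv2) and the standard library are available. Lean on these libraries where they do the work, as an engineer would, in place of code of your own. Each camera call takes 0.05 s, during which the arm holds its last target. There are 200 camera calls.

## Working session

There is one attempt and no reset: what is moved stays moved. The work goes in short steps, Python scripts to look and compute and a tool call to move; the robot and the scene stay as the last step left them, time stands still between calls to the robot, and variables do not carry over. Pictures are saved under pics/ and viewed, at most 10 in all, crops included, and the job is handed in when it is done.

```bash
mkdir -p pics; ls; cat > h.py <<'E'
import numpy as np, cv2
from workcell import arm
def ray(cal,u,v):
    K=np.array(cal["intrinsics"]);d=np.array(cal["dist_coeffs"],float);E=np.array(cal["extrinsics"])
    p=cv2.undistortPoints(np.array([[[u,v]]],float),K,d)[0,0]
    return E[:3,3],E[:3,:3]@np.array([p[0],-p[1],-1.])
def plane(cal,u,v,z):
    o,r=ray(cal,u,v);return o+r*(z-o[2])/r[2]
def tri(a,b):
    A=[];B=[]
    for o,r in (a,b):
        r=r/np.linalg.norm(r);P=np.eye(3)-np.outer(r,r);A.append(P);B.append(P@o)
    return np.linalg.lstsq(np.vstack(A),np.hstack(B),rcond=None)[0]
E
python3 - <<'E'
from h import *
s=arm.get_state();print(s["time_s"],s["tcp_pos"],s["orientation"],s["finger_gap"])
for n in("scene","top","wrist"):
    c=arm.get_calibration(n);i=arm.camera(n);cv2.imwrite(f"pics/{n}0.png",i);print(n,np.round(c["extrinsics"],3).tolist(),np.round(c["intrinsics"],1).tolist(),c["dist_coeffs"])
a=cv2.imread("pics/scene0.png");b=cv2.imread("pics/top0.png")
E
```

```text
pics
0.0 [ 0.22099505 -0.6372885   0.23043461] [-1.79902299e+02  5.47432416e-03  1.91273020e+01] 0.08537533879223871
scene [[0.54, 0.398, -0.742, -0.367], [-0.842, 0.24, -0.484, -0.949], [-0.014, 0.886, 0.464, 0.768], [0.0, 0.0, 0.0, 1.0]] [[486.8, 0.0, 260.4], [0.0, 486.8, 197.1], [0.0, 0.0, 1.0]] [-0.14859162  0.          0.          0.          0.        ]
top [[-0.019, 0.994, -0.109, 0.429], [-0.999, -0.023, -0.037, -0.348], [-0.039, 0.109, 0.993, 1.103], [0.0, 0.0, 0.0, 1.0]] [[383.8, 0.0, 258.8], [0.0, 383.8, 188.0], [0.0, 0.0, 1.0]] [-0.07052393  0.          0.          0.          0.        ]
wrist [[0.328, 0.898, 0.295, 0.297], [-0.945, 0.312, 0.101, -0.612], [-0.001, -0.312, 0.95, 0.373], [0.0, 0.0, 0.0, 1.0]] [[346.4, 0.0, 252.5], [0.0, 346.4, 187.6], [0.0, 0.0, 1.0]] [-0.10229572  0.          0.          0.          0.        ]
```

View pics/scene0.png

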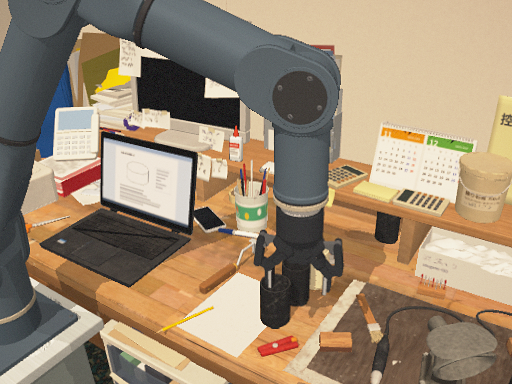

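View pics/top0.png

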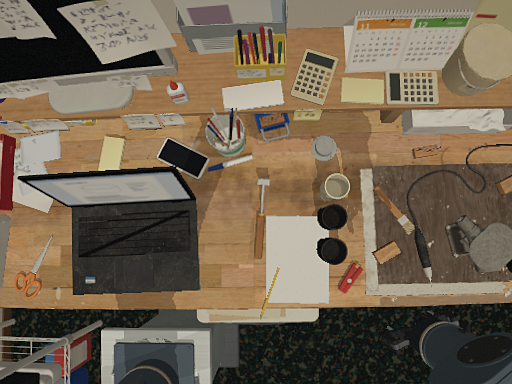

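Top view: hook with lip near (263,182) and wooden handle (261,213)–(260,257). The blue caddy is at (272,122), its bar near (273,137). Cups are at (336,187), (332,217) and (332,250). In the scene view the handle is near (220,277) and the arm hides the caddy.

```bash
python3 - <<'E'
import cv2,numpy as np
b=cv2.imread("pics/top0.png")[100:270,200:350];a=cv2.imread("pics/scene0.png")[225:300,185:275]
b=cv2.resize(b,None,fx=3.5,fy=3.5,interpolation=2);a=cv2.resize(a,None,fx=3,fy=3,interpolation=2)
o=np.zeros((600,800,3),np.uint8);o[:595,:525]=b;o[:225,527:797]=a;cv2.imwrite("pics/c0.png",o)
E
```

```text
(no output)
```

View pics/c0.png

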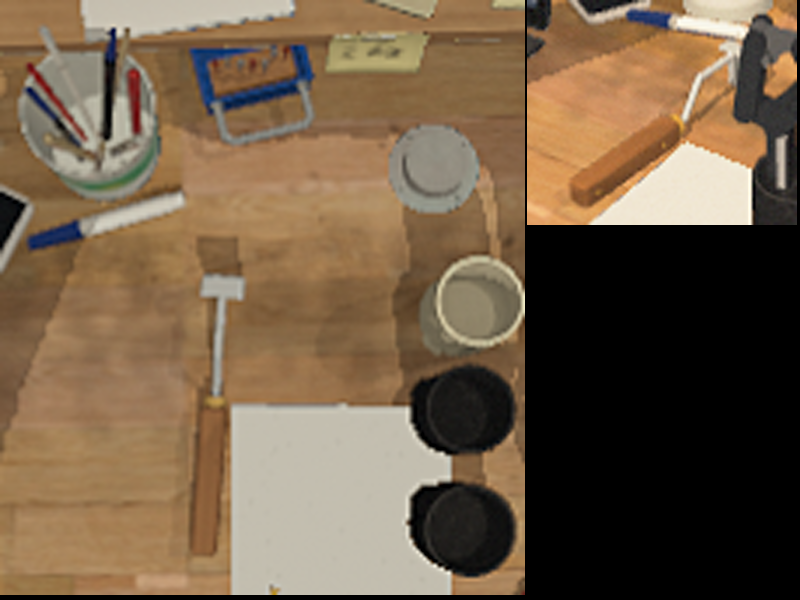

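Crop: hook lip centre is (263.4,182.3), with handle top centreline from (258.3,258) to (260.9,214.9). The caddy bar runs from (263.7,140) to (287.7,137), slightly yawed.

```bash
cat >> h.py <<'E'
np.set_printoptions(precision=4,suppress=True)
E
python3 - <<'E'
from h import *
c=arm.get_calibration("top");s=arm.get_calibration("scene")
T=lambda x,y:(200+x/3.5,100+y/3.5)
S=lambda x,y:(185+(x-527)/3,225+y/3)
for n,p,z in [("rear",(204,553),.024),("front",(213,402),.024),("lip",(222,288),.044),("lipL",(202,288),.044),("lipR",(244,288),.044),("barL",(225,139),.028),("barR",(307,128),.028),("barM",(266,135),.028),("tubR",(158,110),.128),("flangeL",(390,170),.028),("ivory",(481,303),.104),("b1",(465,410),.104),("b2",(460,528),.104)]:
    print(n,plane(c,*T(*p),z))
print("tri rear top", tri(ray(c,*T(204,548)),ray(s,*S(583,187))), "front", tri(ray(c,*T(213,402)),ray(s,*S(677,122))))
from scipy.spatial.transform import Rotation as R
st=arm.get_state();print(R.from_euler("xyz",st["orientation"],degrees=True).as_matrix())
E
```

```text
rear [ 0.3525 -0.3029  0.024 ]
front [ 0.4723 -0.3124  0.024 ]
lip [ 0.5618 -0.322   0.044 ]
lipL [ 0.5622 -0.306   0.044 ]
lipR [ 0.5614 -0.3394  0.044 ]
barL [ 0.6865 -0.3265  0.028 ]
barR [ 0.6939 -0.3937  0.028 ]
barM [ 0.6889 -0.3601  0.028 ]
tubR [ 0.6861 -0.279   0.128 ]
flangeL [ 0.6572 -0.46    0.028 ]
ivory [ 0.5386 -0.5163  0.104 ]
b1 [ 0.4593 -0.5013  0.104 ]
b2 [ 0.3729 -0.4945  0.104 ]
tri rear top [ 0.3567 -0.3037  0.0156] front [ 0.4743 -0.3142  0.0136]
[[ 0.9448  0.3277 -0.0005]
 [ 0.3277 -0.9448  0.0011]
 [-0.0001 -0.0012 -1.    ]]
```

Units first: shifts go in shares of 0.6 m and turns go in shares of 360 degrees. So 0.306 m / 0.6 = 0.51, -0.241 m / 0.6 = -0.4017, 23.6 degrees / 360 = 0.0656.

Request:
tcp_steps --segments '[0.51, -0.4017, 0, 0, 0, 0.0656, 0.51, -0.4017, 0, 0, 0, 0.0656, 0.51, -0.4017, 0, 0, 0, 0.0656, 0.51, -0.4017, 0, 0, 0, 0.0656, 0.51, -0.4017, 0, 0, 0, 0.0656, 0.51, -0.4017, 0, 0, 0, 0.0656, 0.51, -0.4017, 0, 0, 0, 0.0656, 0.51, -0.4017, 0, 0, 0, 0.0656, 0.51, -0.4017, 0, 0, 0, 0.0656, 0.51, -0.4017, 0, 0, 0, 0.0656, 0.51, -0.4017, 0, 0, 0, 0.0656, 0.51, -0.4017, 0, 0, 0, 0.0656]' --aperture 0.06 --clamp_n 60

```text
time_s: 1.15
tcp_pos: [0.4317, -0.309, 0.2312]
orientation: [-180.0, 0.0, -4.3]
wrist_force: [-0.2, -0.7, 0.8]
finger_gap: 0.06
gripper_force: 0.0
```

```bash
python3 - <<'E'
from h import *
s=arm.get_state();print(s["time_s"],s["tcp_pos"],s["orientation"])
c=arm.get_calibration("wrist");i=arm.camera("wrist");np.savez("w1.npz",**c);cv2.imwrite("pics/w1.png",i)
cv2.imwrite("pics/w1b.png",cv2.resize(i,None,fx=1.5,fy=1.5,interpolation=2))
E
```

```text
1.15 [ 0.4317 -0.309   0.2312] [-179.9985    0.0148   -4.3377]
```

View pics/w1b.png

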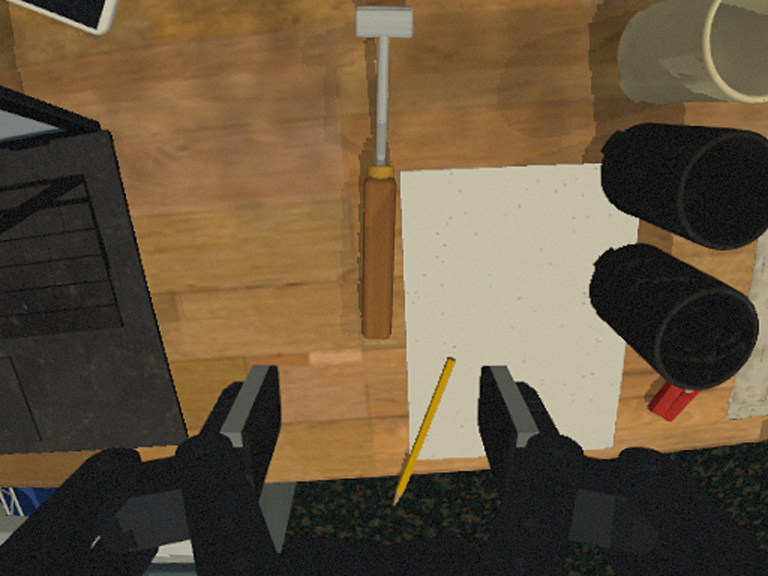

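Wrist view (×1.5): handle top from (380,178) to (377,338), lip far top edge at (384,8). Triangulating these against the top view gives the height.

```bash
python3 - <<'E'
from h import *
c=np.load("w1.npz");t=arm.get_calibration("top")
W=lambda x,y:(x/1.5,y/1.5);T=lambda x,y:(200+x/3.5,100+y/3.5)
for n,w,p,z in [("rear",(377,338),(204,554),.024),("front",(380.5,178),(213,403),.024),("lipL",(357,7),(204,276),.044),("lipR",(412,9),(244,276),.044)]:
    print(n,plane(c,*W(*w),z),tri(ray(c,*W(*w)),ray(t,*T(*p))))
E
```

```text
rear [ 0.354  -0.3026  0.024 ] [ 0.3513 -0.3025  0.0179]
front [ 0.47   -0.3138  0.024 ] [ 0.4712 -0.3133  0.0348]
lipL [ 0.5735 -0.3077  0.044 ] [ 0.5679 -0.3087  0.0738]
lipR [ 0.57   -0.3397  0.044 ] [ 0.5712 -0.3398  0.0396]
```

Converted, 0.228 m / 0.6 = 0.38, 0.215 m / 0.6 = 0.3583, 0.9 degrees / 360 = 0.0025.

Request:
tcp_steps --segments '[0, 0, 0.3333, 0, 0, 0.0025, 0, 0, 0.3333, 0, 0, 0.0025, 0, 0, 0.3333, 0, 0, 0.0025, 0, 0, 0.3333, 0, 0, 0.0025, 0, 0, 0.3333, 0, 0, 0.0025, 0, 0, 0.3333, 0, 0, 0.0025, 0, 0, 0.3583, 0, 0, 0.0025, 0, 0, 0.38, 0, 0, 0.0025, 0, 0, 0.38, 0, 0, 0.0025, 0, 0, 0.38, 0, 0, 0.0025]'

```text
time_s: 2.03
tcp_pos: [0.431, -0.311, 0.0044]
orientation: [180.0, -0.0, -5.5]
wrist_force: [0.3, 0.2, -0.3]
finger_gap: 0.0598
gripper_force: 0.0
```

Request:
tcp_steps --segments '[0, 0, 0, 0, 0, 0, 0, 0, 0, 0, 0, 0, 0, 0, 0, 0, 0, 0, 0, 0, 0, 0, 0, 0, 0, 0, 0, 0, 0, 0, 0, 0, 0, 0, 0, 0, 0, 0, 0, 0, 0, 0, 0, 0, 0, 0, 0, 0]' --aperture 0 --clamp_n 80

```text
time_s: 2.7
tcp_pos: [0.4318, -0.3102, 0.0047]
orientation: [180.0, -0.1, -5.4]
wrist_force: [-1.3, 1.8, 11.4]
finger_gap: 0.02
gripper_force: 78.7
```

Converted, -0.21 m / 0.6 = -0.35, 0.131 m / 0.6 = 0.2183, -11.4 degrees / 360 = -0.0317.

Request:
tcp_steps --segments '[0, 0, -0.0333, 0, 0, 0, 0, 0, -0.0833, 0, 0, 0, 0, 0, -0.15, 0, 0, 0, 0, 0, -0.2167, 0, 0, 0, 0, 0, -0.2833, 0, 0, 0, 0, 0, -0.35, 0, 0, 0, 0.05, 0.0167, -0.35, 0, 0, -0.0083, 0.1, 0.0333, -0.35, 0, 0, -0.0167, 0.15, 0.0467, -0.35, 0, 0, -0.025, 0.2, 0.0467, -0.35, 0, 0, -0.0317, 0.2183, 0.0467, -0.35, 0, 0, -0.0317, 0.2183, 0.0467, -0.35, 0, 0, -0.0317]'

```text
time_s: 3.7
tcp_pos: [0.5617, -0.349, 0.2128]
orientation: [-180.0, -0.1, 6.2]
wrist_force: [-0.4, 0.9, -0.2]
finger_gap: 0.0202
gripper_force: 78.7
```

```bash
python3 - <<'E'
from h import *
s=arm.get_state();print(s["time_s"],s["tcp_pos"],s["orientation"],s["finger_gap"])
c=arm.get_calibration("wrist");i=arm.camera("wrist");np.savez("w2.npz",**c);cv2.imwrite("pics/w2.png",i)
t=arm.camera("top");cv2.imwrite("pics/top2.png",t)
o=np.zeros((600,800,3),np.uint8);a=cv2.resize(i[:150],None,fx=1.56,fy=1.56,interpolation=2);o[:a.shape[0],:a.shape[1]]=a
b=cv2.resize(t[95:200,210:330],None,fx=3.4,fy=3.4,interpolation=2);o[240:240+b.shape[0],:b.shape[1]]=b
sc=cv2.resize(arm.camera("scene")[170:290,180:300],None,fx=3,fy=3);o[240:600,420:780]=sc
cv2.imwrite("pics/c2.png",o)
E
```

```text
3.7 [ 0.5617 -0.349   0.2128] [-179.957    -0.0537    6.172 ] 0.020247388670871946
```

View pics/c2.png

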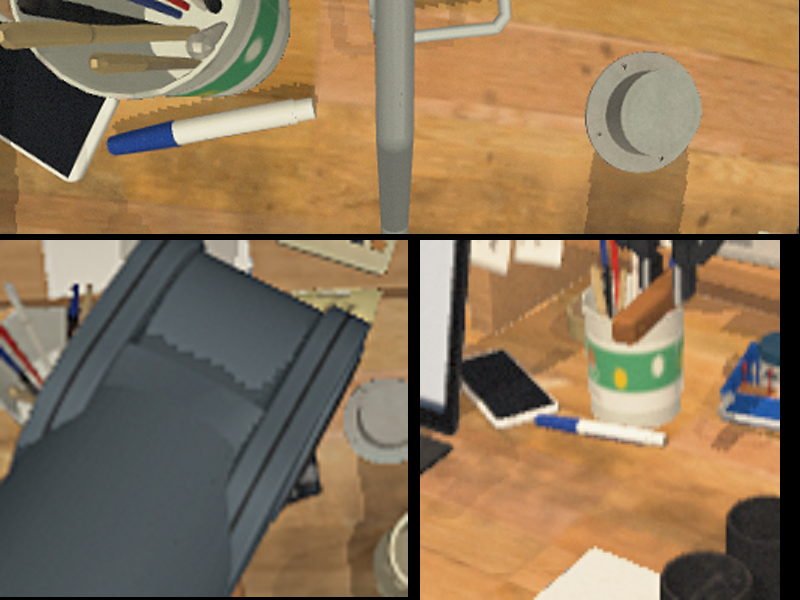

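Wrist view: bar from behind the rod at (415,38) to its right corner near (504,24). Left leg peeks out at about (374,10). The rod runs vertically at column 395, so the hook is aligned with the tool.

```bash
python3 - <<'E'
from h import *
c=np.load("w2.npz");t=arm.get_calibration("top");f=1.56
for p in [(418,38),(460,33.5),(490,30),(506,20),(373,12)]:print(p,plane(c,p[0]/f,p[1]/f,.028))
# height check: right corner in both views
print(tri(ray(c,503/f,26/f),ray(t,200+309/3.5,100+128/3.5)))
i=cv2.imread("pics/w2.png");
E
```

```text
(418, 38) [ 0.687  -0.3498  0.028 ]
(460, 33.5) [ 0.6922 -0.373   0.028 ]
(490, 30) [ 0.6962 -0.3897  0.028 ]
(506, 20) [ 0.7026 -0.3979  0.028 ]
(373, 12) [ 0.6982 -0.3231  0.028 ]
[ 0.6986 -0.397   0.0181]
```

Converted, 0.16 m / 0.6 = 0.2667, 0.06 m / 0.6 = 0.1, -1.8 degrees / 360 = -0.005.

Request:
tcp_steps --segments '[0.0083, 0.0467, 0, 0, 0, -0.005, 0.0083, 0.0467, 0.05, 0, 0, -0.005, 0.0083, 0.0467, 0.1, 0, 0, -0.005, 0.0083, 0.0467, 0.15, 0, 0, -0.005, 0.0083, 0.0467, 0.2, 0, 0, -0.005, 0.0083, 0.0467, 0.2417, 0, 0, -0.005, 0.0083, 0.0467, 0.2667, 0, 0, -0.005, 0.0083, 0.0467, 0.2667, 0, 0, -0.005, 0.0083, 0.0467, 0.2667, 0, 0, -0.005]'

```text
time_s: 4.6
tcp_pos: [0.5658, -0.3774, 0.0535]
orientation: [-180.0, 0.1, 7.8]
wrist_force: [-0.3, 0.4, -0.3]
finger_gap: 0.0204
gripper_force: 78.8
```

```bash
python3 - <<'E'
from h import *
s=arm.get_state();print(s["time_s"],s["tcp_pos"],s["orientation"],s["wrist_force"])
i=arm.camera("scene");cv2.imwrite("pics/s3.png",i)
t=arm.camera("top")
o=np.zeros((600,800,3),np.uint8)
o[:600,:420]=cv2.resize(i[185:285,250:320],None,fx=6,fy=6,interpolation=2)
w=arm.camera("wrist");o[:285,420:]=cv2.resize(w,(380,285))
o[300:600,420:780]=cv2.resize(t[95:195,210:330],None,fx=3,fy=3,interpolation=2)
cv2.imwrite("pics/c3.png",o)
E
```

```text
4.6 [ 0.5658 -0.3774  0.0535] [-179.9686    0.0817    7.7775] [-0.2616  0.407  -0.3186]
```

View pics/c3.png

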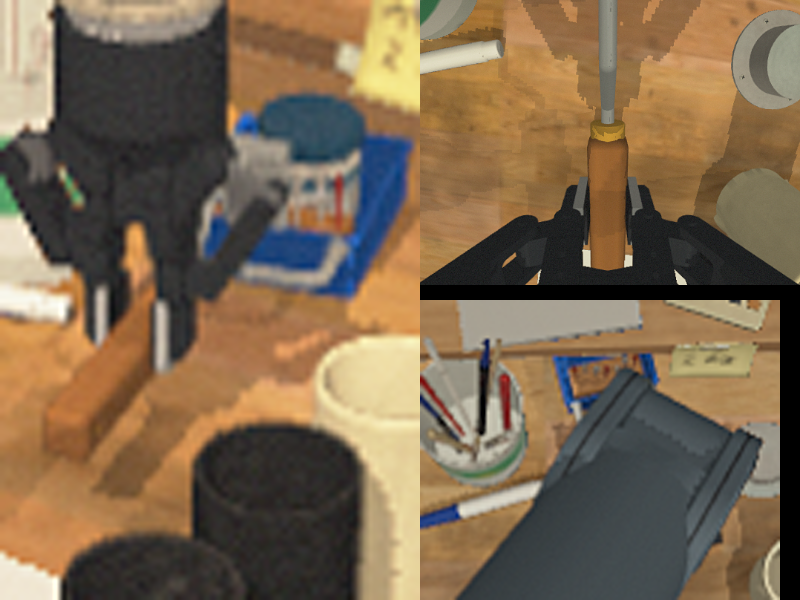

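Scene crop: the grey lip (about (250,170)) is above the handle, just in front of the blue jar, and the bar's right end is at (335,280). The arm hides it from the top camera. I'll check the lip's place by projection.

```bash
python3 - <<'E'
from h import *
c=arm.get_calibration("scene");E=np.linalg.inv(c["extrinsics"])
def pr(p):
    q=E[:3,:3]@p+E[:3,3];q=np.array([q[0],-q[1],-q[2]])
    uv=cv2.projectPoints(q.reshape(1,1,3),np.zeros(3),np.zeros(3),np.array(c["intrinsics"]),np.array(c["dist_coeffs"],float))[0].ravel();return ((uv-[250,185])*6)
for n,p in dict(lipLlo=(.7012,-.3417,.049),lipRlo=(.7058,-.3753,.049),lipLhi=(.7012,-.3417,.093),lipRhi=(.7058,-.3753,.093),barR=(.6955,-.3956,.028),barM=(.69,-.36,.028),barL=(.6845,-.3244,.028)).items():print(n,pr(np.array(p)))
E
```

```text
lipLlo [217.2768 208.8886]
lipRlo [282.3746 222.9774]
lipLhi [218.2669 129.6569]
lipRhi [284.3568 143.2667]
barR [308.0984 281.1263]
barM [237.9662 266.1998]
barL [169.0216 251.4984]
```

```bash
python3 - <<'E'
from h import *
i=cv2.imread("pics/s3.png")[200:245,280:325]
o=cv2.resize(i,None,fx=12,fy=12,interpolation=0)
for u,v in [(308.1,281.1),(238,266.2),(282.4,223),(217.3,208.9),(284.4,143.3)]:
    cv2.circle(o,(int((u/6+250-280+.5)*12),int((v/6+185-200+.5)*12)),4,(0,255,0),-1)
cv2.imwrite("pics/c4.png",o)
E
```

```text
(no output)
```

View pics/c4.png

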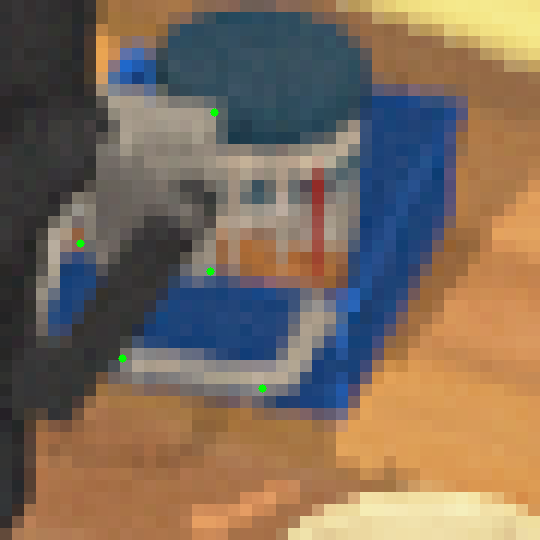

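Converted, 0.046 m / 0.6 = 0.0767, 0.004 m / 0.6 = 0.0067.

Request:
tcp_steps --segments '[0.0067, 0.0067, 0, 0, 0, 0, 0.0067, 0.0067, 0, 0, 0, 0, 0.0067, 0.0067, 0.025, 0, 0, 0, 0.0067, 0.0067, 0.05, 0, 0, 0, 0.0067, 0.0067, 0.0767, 0, 0, 0, 0.0067, 0.0067, 0.0767, 0, 0, 0, 0.0067, 0.0067, 0.0767, 0, 0, 0, 0.0067, 0.0067, 0.0767, 0, 0, 0]'

```text
time_s: 5.42
tcp_pos: [0.5718, -0.3809, 0.0079]
orientation: [180.0, -0.0, 7.8]
wrist_force: [0.6, -0.2, -1.7]
finger_gap: 0.0202
gripper_force: 78.9
```

Converted, -0.065 m / 0.6 = -0.1083, -0.012 m / 0.6 = -0.02.

Request:
tcp_steps --segments '[-0.0067, 0, 0, 0, 0, 0, -0.0133, 0, 0, 0, 0, 0, -0.02, -0.0017, 0, 0, 0, 0, -0.0283, -0.0017, 0, 0, 0, 0, -0.0383, -0.0017, 0, 0, 0, 0, -0.05, -0.0033, 0, 0, 0, 0, -0.0617, -0.0033, 0, 0, 0, 0, -0.0733, -0.005, 0, 0, 0, 0, -0.085, -0.005, 0, 0, 0, 0, -0.095, -0.005, 0, 0, 0, 0, -0.1033, -0.0067, 0, 0, 0, 0, -0.1083, -0.0067, 0, 0, 0, 0]'

```text
time_s: 6.42
tcp_pos: [0.5056, -0.3858, 0.0073]
orientation: [-180.0, 0.0, 7.8]
wrist_force: [1.6, -0.1, -1.7]
finger_gap: 0.0204
gripper_force: 79.0
```

```bash
python3 - <<'E'
from h import *
s=arm.get_state();print(s["time_s"],s["wrist_force"])
i=arm.camera("scene");t=arm.camera("top");o=np.zeros((600,800,3),np.uint8)
o[:540,:400]=cv2.resize(i[185:275,250:317],(400,540),interpolation=2)
o[:400,400:800]=cv2.resize(t[100:200,210:310],(400,400),interpolation=2);cv2.imwrite("pics/c5.png",o)
E
```

```text
6.4167 [ 1.6063 -0.0661 -1.7025]
```

View pics/c5.png

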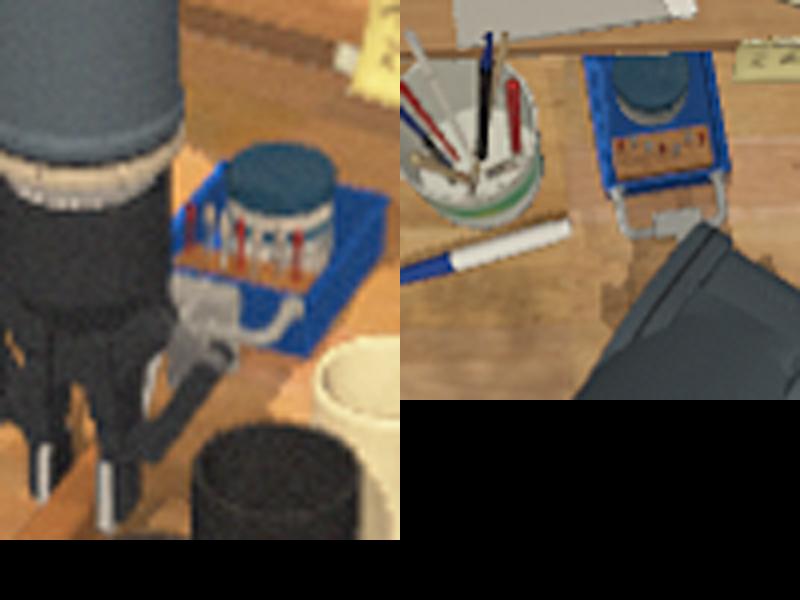

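The top view shows the lip behind the bar, centred at (677,220) between legs at 622 and 722. The caddy is following, flat and clear of tub and flange.

Converted, -0.093 m / 0.6 = -0.155, -0.088 m / 0.6 = -0.1467.

Request:
tcp_steps --segments '[-0.0083, 0, 0, 0, 0, 0, -0.02, 0, 0, 0, 0, 0, -0.0333, -0.0017, 0, 0, 0, 0, -0.0483, -0.0033, 0, 0, 0, 0, -0.0633, -0.0033, 0, 0, 0, 0, -0.0783, -0.005, 0, 0, 0, 0, -0.0933, -0.005, 0, 0, 0, 0, -0.1083, -0.0067, 0, 0, 0, 0, -0.1233, -0.0067, 0, 0, 0, 0, -0.1367, -0.0083, 0, 0, 0, 0, -0.1467, -0.0083, 0, 0, 0, 0, -0.155, -0.01, 0, 0, 0, 0]'

```text
time_s: 7.52
tcp_pos: [0.4128, -0.3926, 0.0073]
orientation: [180.0, 0.0, 7.8]
wrist_force: [1.4, -0.2, -1.8]
finger_gap: 0.0203
gripper_force: 78.8
```

Request:
tcp_steps --segments '[0, 0, 0, 0, 0, 0, 0, 0, 0, 0, 0, 0, 0.01, 0, 0, 0, 0, 0, 0.015, 0, 0, 0, 0, 0, 0.015, 0, 0, 0, 0, 0]'

```text
time_s: 7.93
tcp_pos: [0.4243, -0.3906, 0.0073]
orientation: [180.0, -0.1, 7.9]
wrist_force: [1.1, 0.4, -1.7]
finger_gap: 0.0202
gripper_force: 78.8
```

```bash
python3 - <<'E'
from h import *
s=arm.get_state();print(s["time_s"],s["wrist_force"])
t=arm.camera("top");i=arm.camera("scene");o=np.zeros((600,800,3),np.uint8)
o[:540,:400]=cv2.resize(i[200:290,250:317],(400,540),interpolation=2)
o[:560,400:800]=cv2.resize(t[100:240,210:310],(400,560),interpolation=2);cv2.imwrite("pics/c6.png",o)
E
```

```text
7.9333 [ 1.1256  0.4028 -1.68  ]
```

View pics/c6.png

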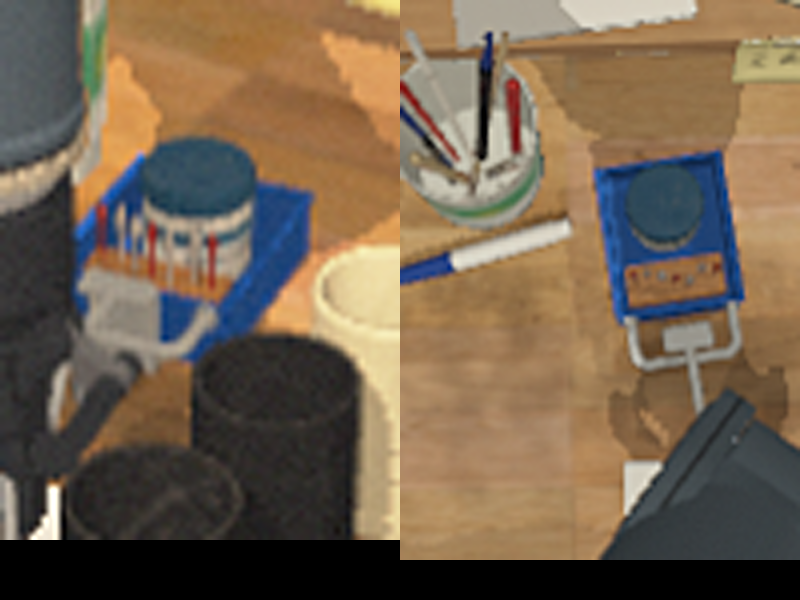

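Caddy out in front of the riser, bar middle at crop (688,362), about x = 0.544; the lip is free between bar and wall. Next I lift, move aside and back, and lay the hook down.

Converted, -0.11 m / 0.6 = -0.1833, -0.05 m / 0.6 = -0.0833.

Request:
tcp_steps --segments '[0, 0, -0.0167, 0, 0, 0, 0, 0, -0.0417, 0, 0, 0, 0, 0, -0.075, 0, 0, 0, 0, 0, -0.1083, 0, 0, 0, 0, 0, -0.1167, 0, 0, 0, 0, 0, -0.1167, 0, 0, 0, -0.0167, -0.0333, -0.1167, 0, 0, 0, -0.0333, -0.0833, -0.1167, 0, 0, 0, -0.05, -0.1333, -0.1167, 0, 0, 0, -0.0583, -0.1833, -0.1167, 0, 0, 0, -0.0583, -0.1833, -0.1167, 0, 0, 0, -0.0583, -0.1833, -0.1167, 0, 0, 0]'

```text
time_s: 9.03
tcp_pos: [0.3722, -0.2852, 0.0768]
orientation: [-179.9, 0.1, 7.9]
wrist_force: [0.1, -0.0, -1.7]
finger_gap: 0.0202
gripper_force: 78.9
```

Request:
tcp_steps --segments '[0, 0, 0.0333, 0, 0, 0, 0, 0, 0.0667, 0, 0, 0, 0, 0, 0.0917, 0, 0, 0, 0, 0, 0.1083, 0, 0, 0, 0, 0, 0.1167, 0, 0, 0, 0, 0, 0.12, 0, 0, 0, 0, 0, 0.12, 0, 0, 0, 0, 0, 0.12, 0, 0, 0]'

```text
time_s: 9.7
tcp_pos: [0.3732, -0.2876, 0.0054]
orientation: [180.0, -0.0, 7.8]
wrist_force: [0.0, -0.3, -1.3]
finger_gap: 0.0202
gripper_force: 78.9
```

Nearly touching the bench (force still −1.3 N), so I press 1.5 mm further, then open, retreat straight up, and look.

Converted, 0.0015 m / 0.6 = 0.0025.

Request:
tcp_steps --segments '[0, 0, 0.0025, 0, 0, 0, 0, 0, 0.0025, 0, 0, 0, 0, 0, 0.0025, 0, 0, 0]'

```text
time_s: 9.95
tcp_pos: [0.3733, -0.2875, 0.0047]
orientation: [179.9, -0.1, 7.8]
wrist_force: [-1.3, 0.8, 10.8]
finger_gap: 0.0201
gripper_force: 80.4
```

Request:
tcp_steps --segments '[0, 0, 0, 0, 0, 0, 0, 0, 0, 0, 0, 0, 0, 0, 0, 0, 0, 0, 0, 0, 0, 0, 0, 0, 0, 0, 0, 0, 0, 0, 0, 0, 0, 0, 0, 0]' --aperture 0.06 --clamp_n 60

```text
time_s: 10.45
tcp_pos: [0.3729, -0.2868, 0.0037]
orientation: [-180.0, 0.0, 7.8]
wrist_force: [0.5, 0.5, -0.1]
finger_gap: 0.0601
gripper_force: 0.0
```

Request:
tcp_steps --segments '[0, 0, -0.0167, 0, 0, 0, 0, 0, -0.05, 0, 0, 0, 0, 0, -0.1, 0, 0, 0, 0, 0, -0.1667, 0, 0, 0, 0, 0, -0.2333, 0, 0, 0, 0, 0, -0.3, 0, 0, 0, 0, 0, -0.3333, 0, 0, 0, 0, 0, -0.3333, 0, 0, 0, 0, 0, -0.3333, 0, 0, 0]'

```text
time_s: 11.2
tcp_pos: [0.3734, -0.2871, 0.205]
orientation: [179.9, -0.1, 7.8]
wrist_force: [0.1, -0.1, -0.9]
finger_gap: 0.0601
gripper_force: 0.0
```

Request:
tcp_steps --segments '[-0.05, 0.0667, 0, 0, 0, 0, -0.05, 0.1333, 0, 0, 0, 0, -0.05, 0.2, 0, 0, 0, 0, -0.05, 0.2667, 0, 0, 0, 0, -0.05, 0.3333, 0, 0, 0, 0, -0.05, 0.4, 0, 0, 0, 0, -0.05, 0.4667, 0, 0, 0, 0, -0.05, 0.4667, 0, 0, 0, 0, -0.05, 0.4667, 0, 0, 0, 0]'

```text
time_s: 11.95
tcp_pos: [0.3799, -0.5696, 0.2003]
orientation: [-179.8, 0.2, 7.7]
wrist_force: [0.0, 1.1, -0.4]
finger_gap: 0.06
gripper_force: 0.0
```

```bash
python3 - <<'E'
from h import *
t=arm.camera("top");i=arm.camera("scene");o=np.zeros((600,800,3),np.uint8)
o[:600,:420]=cv2.resize(t[95:265,210:329],(420,600),interpolation=2)
o[:450,430:800]=cv2.resize(i[180:300,190:289],(370,450),interpolation=2);cv2.imwrite("pics/c7.png",o)
c=arm.get_calibration("top");print(c["extrinsics"][2,3])
E
```

```text
1.103394805953926
```

View pics/c7.png

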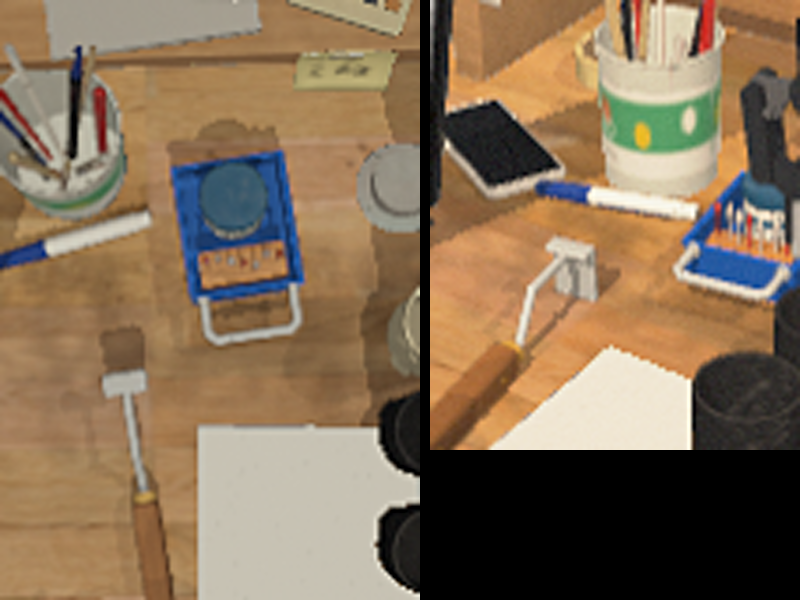

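The hook lies flat, with its lip at (124,383) and well away from the caddy. The caddy stands flat with its bar at (250,338), x ≈ 0.545. Handing in.

```bash
python3 -c "
from h import *
print(plane(arm.get_calibration('top'),280.8,190.8,.028));print(arm.sign_off())"
```

```text
[ 0.5386 -0.3699  0.028 ]
the job is handed in; nothing more can be done
None
```

I drew the caddy out flat in front of the riser (handle bar at about x = 0.54), unhooked the drag hook, laid it flat on the bench well clear of the caddy, and handed the job in after about 12 s of robot time; the sign-off returned no verdict.

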